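# Clear a twisted cartridge from the doser's feed chute

### The arm

A 6-joint arm with a two-finger parallel gripper is mounted at the origin on the work surface. World frame = base frame: x ahead of the robot, y to its left, z up, the work surface at z = 0. Lengths are in m, angles in rad, forces in N, time in s.
With the tool pointing down it reaches from about 0.35 to 0.975 m from the base axis. Payload 4.9 kg.
Tool frame: the origin (TCP) lies at the very end of the fingers, on their centre line; the grasp point (between the pads) lies 19 mm behind it; z points along the fingers, y is the line along which they close (so a half turn about z gives the same grasp; the last joint's range is limited). The gripper opens to 85 mm and grips with 20 to 120 N. Pads are 22 mm wide; open, the fingers measure 114 mm over their backs; the gripper's body (76 mm by 85 mm) begins 54 mm behind the grasp point. The pads swing forward as they close: fully open they stand 13 mm farther back than shut.
Start: joints at [1.13, 0.053, 1.613, -0, 1.476, -0.119], TCP at [0.198, 0.593, 0.231] pointing down, gripper open.
Joint ranges: [-3.01, 3.01], [-1.01, 2.22], [0.06, 2.58], [-1.02, 4.17], [0.09, 2.62], [-3.14, 3.14]. Speed limits (rad/s): [2.57, 2.57, 3.14, 3.14, 3.14, 3.14].

### API

Orientations are given as a unit quaternion [w, x, y, z].
In Python, from plant import state, optics, ticket, nets gives the robot as it stands. The module is installed in compiled form; this text tells all that it offers.
- The arm moves only by the shell command python3 -m inch 'ROWS' [OPENING]. ROWS is JSON, a list of rows, each an object of numbers: "dx", "dy", "dz": the shift along the tool's x, y, z as a fraction of full scale; "rx", "ry", "rz": the turn, a rotation vector about the tool's x, y, z as a fraction of full scale. In form: [{"dx": .., "dy": .., "dz": .., "rx": .., "ry": .., "rz": ..}, ...]. A call has 1 to 5 rows; each row is the pose to reach, as a shift and turn from the pose commanded when the call began, along the tool's axes at that moment; what a row does not reach only later rows make up. Full scale, the value 1, is 0.8 m for a shift and 1.5 rad for a turn. A row lasts 1/10 s, in which the tool goes at most 50 mm and 8.59 degrees, less where a joint would pass 70% of its speed; a pose out of reach is approached as far as the arm can. A call with a number of a shift or a turn outside -1 to 1 is refused whole. A call with a gripper value outside its range is refused whole. OPENING is the opening, from -1 (shut) to 1 (fully open), set as the call begins (- or left out, the last holds). The fingers move at their own pace and stop on an object; the grip force is fixed at half the most. Time passes only in rows, so rows that repeat a pose let the fingers close. It gives the time, the measured TCP pose, the force, the opening and the grip force at its end, in the units of the state.
- state(): the state, without advancing time (a new reading comes with each control period).
- optics.grab_frame(name): name is "scene" or "top" or "wrist"; returns the picture (480x640x3 uint8, red, green, blue); there is no depth.
- optics.camera_info(name): a dict with "fx", "fy", "cx", "cy" (pixels), "R" (3x3) and "t" (3): a world point X has camera coordinates R X + t. Camera axes: x right, y down, z forward; pixel columns grow to the right and rows downward; lengths in m; the calibration is good to about 2 mm. A picture is of the moment at which its call begins: read the wrist's pose just before it. camera_info takes no time and is no camera call; for the wrist camera it gives the pose at the moment of the call.
- ticket.job_done(): hands the job in; it is judged then, once.
Trained networks look in the newest picture that a camera, given by its name, has taken for a name from the list of things; names that differ only in an ending like _2 or _b are one class to them, and where a whole thing is asked for, a point or a joint stands for the part that bears it (a point fixed in the world has none). Each returns a list of dicts, best first, with "confidence" (0 to 1); they miss things now and then, are a little off and sometimes report something else, mostly with a low value. They report only what shows in the picture. A call takes as long as a camera call. They do not tell look-alikes from the thing itself.
- nets.boxes_of(camera, name): "bbox" ([centre column, centre row, width, height] in pixels, round what is visible of it).
- nets.outline_of(camera, name): "pixels" (480x640 bool, what is visible of it) and "bbox" ([centre column, centre row, width, height] in pixels, round what is visible of it).
The state is a dict: "time": time; "joint_pos": joint angles; "joint_vel": joint speeds; "joint_efforts": joint torques, N m; "tool_pos": TCP position; "tool_rot": TCP orientation; "contact_force": force on the tool from outside, world axes, zero at the start; "ft_torque": the same for the moment, N m; "gripper_width": opening from 0.0 (shut) to 1.0 (fully open); "grasp_force": force on a finger pad.
Only numpy, scipy, OpenCV 4.12 (cv2) and the standard library are available. Lean on these libraries where they do the work, as an engineer would, in place of code of your own. Each camera call takes 0.05 s, during which the arm holds its last target. There are 200 camera calls.

### The job

The foremost cartridge in the feed chute of the aquarium doser has twisted and its hidden foot is caught under the deck. Turn it anticlockwise (seen from above) by feel until it comes up freely, without wrenching it, lift it out and put it in the shallow open tray; then push the follower so that the two good cartridges slide forward together, the leading one right up against the end stop, without ramming it. Leave the bottles and the beaker alone, keep the good cartridges in the chute, and let go of everything.

Things in the scene. Friction and masses are not known exactly. Their poses are not given: they have to be found in the camera images.
- bay (a point): Feed chute (fixed grey track, 64 mm wide, aluminium deck 45 mm above the table): point on the deck top, on the centre line, over the bay where the jammed cartridge sits. x is the feed direction along the track, y across it, z up. The deck, 6 mm thick, has an open slot 16 mm wide on the centre line, from 210 mm behind this point to the end stop.
- stop_place (a point): Point on the deck top, 45 mm ahead (+x of the track) of the bay point: where the axis of the leading cartridge stands when it touches the end stop. The stop is a fixed aluminium block across the track, 28 mm high over the deck, its face 17 mm beyond this point.
- jam_mid (a point): The jammed cartridge, foremost, alone over the bay. Above the deck: white round cylinder 34 mm in diameter, 42 mm high, with a grey top (the upper 10 mm, 33 mm in diameter), standing on the deck; the point is on its axis 21 mm above its underside. Mass about 65 g. Its foot (see body jam) was twisted clockwise, seen from above, by 35 to 85 degrees from the slot; the reported yaw does not tell it.
- second_mid (a point): The leading good cartridge, same shape and size, 75 to 95 mm behind the jammed one, its foot in line with the slot. Point on its axis, 21 mm above the deck.
- third_mid (a point): The other good cartridge, same shape and size, 40 to 55 mm behind the leading good one, its foot in line with the slot. Point on its axis, 21 mm above the deck.
- follower_mid (a point): The follower: a black upright plate behind the good cartridges, 14 mm thick along the track, 40 mm wide, its top 48.5 mm above the deck. Point at its middle, 24.5 mm above the deck; x along the feed direction. Pushed on its rear face it slides forward along the track.
- follower (a joint): Travel of the follower along the feed direction in m, 0 (rearmost, 185 mm behind the bay point) to 0.2; starts between 0 and 0.02. It slides with about 2 N of friction and stays where it is left. With both good cartridges closed up against the end stop it reads about 0.172.
- tray_in (a point): Shallow open tray of pale, half-clear plastic, fixed on the table on the robot's side of the chute. Point at the centre of its inner floor, which is about 4 mm above the table. Outside 130 mm along x, 100 mm along y, 28 mm high, walls 4 mm.
- dropper_mid (a point): Bystander: amber dropper bottle, 34 mm in diameter, 85 mm high, beyond the chute; point half-way up.
- additive_mid (a point): Bystander: white additive bottle, 48 mm in diameter, 100 mm high, beyond the chute; point half-way up.
- beaker_mid (a point): Bystander: glass beaker, 64 mm in diameter, 75 mm high, past the stop end of the chute; point half-way up.
- jam: The jammed cartridge; origin on its axis at the underside of the white part. Below that a 10 mm stem carries an oblong foot 30 x 10 mm, 9 mm thick (8 to 17 mm below the underside): 2 mm of lift before it meets the deck from below. Foot and round part turn as one. It passes up the slot only within about 10 degrees of the track direction and centred across the slot.
- second: The leading good cartridge; origin on its axis at the underside of the white round part.
- third: The other good cartridge; origin on its axis at the underside of the white round part.
- chute: The whole feed chute; origin on the table 45 mm straight below the bay point, same axes. Under the deck the channel is 18 mm wide, so feet in line with the slot run along it; only at the bay it is wider, and there a cartridge's foot can turn right round but cannot leave along the track while twisted.
Mind the look-alikes: they are no part of the job. Leave any green look-alike of the jam alone. There is more than one size of the part that bears tray_in; the job needs the smaller.

How it is judged:
By the outcome, as a careful person would: the job done as asked, in the order asked, and still so for the second after the job is handed in, with the robot touching nothing.
It also fails if it takes over 67 s, if anything falls off the work surface, if the arm or the gripper's body presses on something with over 40 N, if the wrist force passes 120 N, or if a joint passes its speed limit or range.

## Working session

There is one attempt and no reset: what is moved stays moved. The work goes in short steps, Python scripts to look and compute and a shell command to move; the robot and the scene stay as the last step left them, time stands still between calls to the robot, and variables do not carry over. Pictures are saved under pics/ and viewed, at most 10 in all, crops included, and the job is handed in when it is done.

```bash
mkdir -p pics
python3 - <<'E'
from plant import state, optics
import cv2,numpy as np
s=state();print({k:np.round(v,3).tolist() for k,v in s.items()})
for n in("scene","top"):
    cv2.imwrite(f"pics/{n}0.png",optics.grab_frame(n)[:,:,::-1])
    c=optics.camera_info(n);print(n,{k:np.round(v,3).tolist() for k,v in c.items()})
E
```

```text
{'time': 0.0, 'joint_pos': [1.13, 0.053, 1.614, -0.0, 1.476, -0.119], 'joint_vel': [-0.001, -0.0, 0.001, 0.002, 0.0, -0.001], 'joint_efforts': [-0.002, -39.368, -37.017, -0.0, 0.007, -0.0], 'tool_pos': [0.197, 0.592, 0.23], 'tool_rot': [-0.0, 0.16, 0.987, -0.001], 'contact_force': [0.321, -0.068, 0.304], 'ft_torque': [-0.037, -0.041, -0.005], 'grasp_force': 0.0, 'gripper_width': 1.002}
scene {'fx': 537.943, 'fy': 537.943, 'cx': 318.593, 'cy': 235.812, 'R': [[0.574, 0.819, -0.008], [0.656, -0.465, -0.595], [-0.49, 0.336, -0.804]], 't': [-0.411, -0.32, 1.143]}
top {'fx': 579.134, 'fy': 579.134, 'cx': 316.057, 'cy': 230.343, 'R': [[0.027, -1.0, 0.01], [-0.986, -0.028, -0.167], [0.167, -0.006, -0.986]], 't': [0.066, 0.599, 0.929]}
```

View pics/scene0.png

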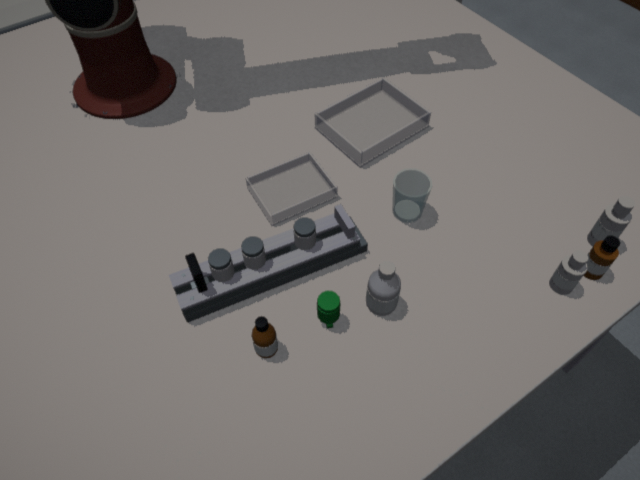

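View pics/top0.png

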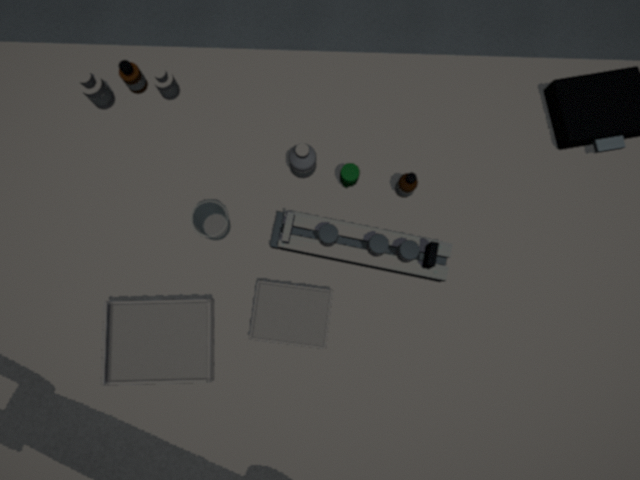

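Scene view: the jam's grey top is at about (304,228), the good cartridges at (253,246) and (220,262), the small tray at (292,188), and a green look-alike at (329,306). Top view: jam (327,233), good cartridges (378,243) and (409,250), follower (430,254), stop (288,226), small tray (290,313).

```bash
cat > h.py <<'E'
from plant import state, optics, nets
import numpy as np, cv2
from scipy.optimize import least_squares
from scipy.spatial.transform import Rotation as Rn
def proj(c,X):
    p=np.atleast_2d(X)@np.array(c["R"]).T+c["t"]
    return np.c_[c["fx"]*p[:,0]/p[:,2]+c["cx"],c["fy"]*p[:,1]/p[:,2]+c["cy"]]
def tri(obs):  # [(cam,uv)]
    f=lambda X:np.concatenate([proj(c,X)[0]-uv for c,uv in obs])
    r=least_squares(f,[.5,.2,.07]);return r.x,np.sqrt(np.mean(r.fun**2))
def onplane(c,uv,z):
    R=np.array(c["R"]);C=-R.T@np.array(c["t"]);d=R.T@[(uv[0]-c["cx"])/c["fx"],(uv[1]-c["cy"])/c["fy"],1]
    return C+d*(z-C[2])/d[2]
E
python3 - <<'E'
from h import *
for cam in("scene","top"):
    im=optics.grab_frame(cam)
    c=optics.camera_info(cam)
    for n in("jam_mid","follower_mid","tray_in","chute","beaker_mid"):
        for o in nets.outline_of(cam,n)[:6]:
            ys,xs=np.nonzero(o["pixels"])
            print(cam,n,round(o["confidence"],2),np.round(o["bbox"],1),"cen",xs.mean().round(1),ys.mean().round(1),len(xs), np.median(im[ys,xs],axis=0))
            if n in("tray_in","chute"):
                h=cv2.convexHull(np.c_[xs,ys].astype(np.int32)); print("   quad",cv2.approxPolyDP(h,6,True)[:,0].tolist())
for cam,bb in(("scene",(165,170,375,320)),("top",(230,190,460,360))):
    im=optics.grab_frame(cam)[bb[1]:bb[3],bb[0]:bb[2],::-1]
    im=cv2.convertScaleAbs(cv2.resize(im,None,fx=3.4,fy=3.4,interpolation=cv2.INTER_CUBIC),alpha=1.6)
    cv2.imwrite(f"pics/{cam}1.png",im)
E
```

```text
scene jam_mid 0.89 [328.1 307.9  23.1  39.5] cen 328.2 307.4 718 [25.  82.5 44. ]
scene jam_mid 0.75 [304.1 231.9  22.9  28.2] cen 304.5 233.5 594 [60. 61. 65.]
scene follower_mid 0.77 [199.6 273.5  19.6  35.7] cen 196.4 273.4 492 [17. 18. 20.]
scene tray_in 0.91 [294.8 188.4  87.6  71. ] cen 290.8 187.7 4019 [125. 121. 119.]
   quad [[337, 197], [271, 224], [246, 178], [309, 152]]
scene chute 0.67 [268.9 262.4 201.8 117.5] cen 266.4 266.0 8190 [69. 70. 75.]
   quad [[367, 242], [363, 252], [189, 321], [169, 277], [189, 253], [338, 204]]
scene chute 0.45 [220.6 262.3  27.2  35.4] cen 220.9 264.4 713 [65. 67. 70.]
   quad [[231, 278], [213, 277], [212, 250], [229, 252]]
scene beaker_mid 0.85 [410.9 196.1  38.4  53.9] cen 409.7 193.6 1716 [93. 97. 98.]
top jam_mid 0.94 [329.2 236.4  21.7  24.8] cen 328.0 235.3 407 [49. 55. 58.]
top jam_mid 0.79 [348.5 175.8  21.6  24.7] cen 349.4 174.7 403 [19. 62. 29.]
top follower_mid 0.76 [428.4 256.6  20.5  27.3] cen 429.4 255.6 377 [10. 11. 13.]
top follower_mid 0.72 [363.7 243.4 178.4  71.1] cen 359.2 245.9 6005 [81. 81. 79.]
top tray_in 0.81 [292.6 316.8  84.6  67.7] cen 291.0 314.4 4542 [82. 81. 78.]
   quad [[331, 292], [324, 348], [250, 337], [259, 281]]
top tray_in 0.75 [158.6 342.2 111.4  88.6] cen 158.3 341.4 9408 [81. 80. 77.]
   quad [[213, 380], [102, 384], [105, 301], [214, 300]]
top chute 0.62 [361.9 244.4 182.5  70.9] cen 359.5 246.0 6064 [81. 81. 78.]
   quad [[451, 251], [446, 279], [432, 281], [270, 243], [277, 213], [438, 240]]
top beaker_mid 0.65 [211.6 222.   39.4  37. ] cen 210.6 220.1 1242 [63.  66.  64.5]
```

View pics/scene1.png

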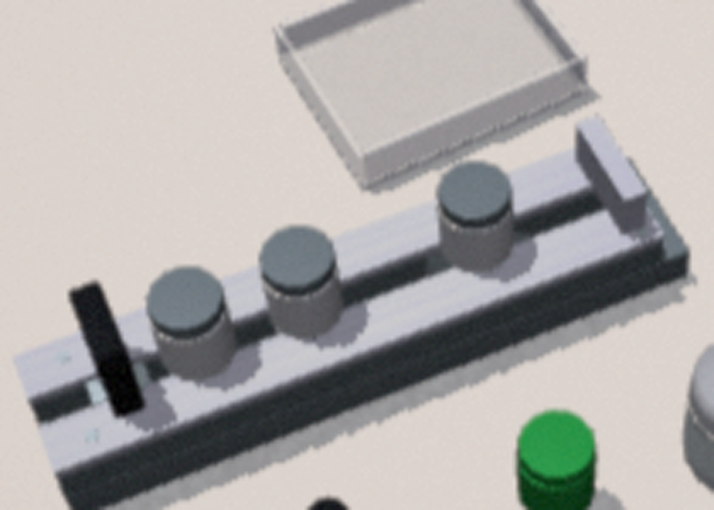

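View pics/top1.png

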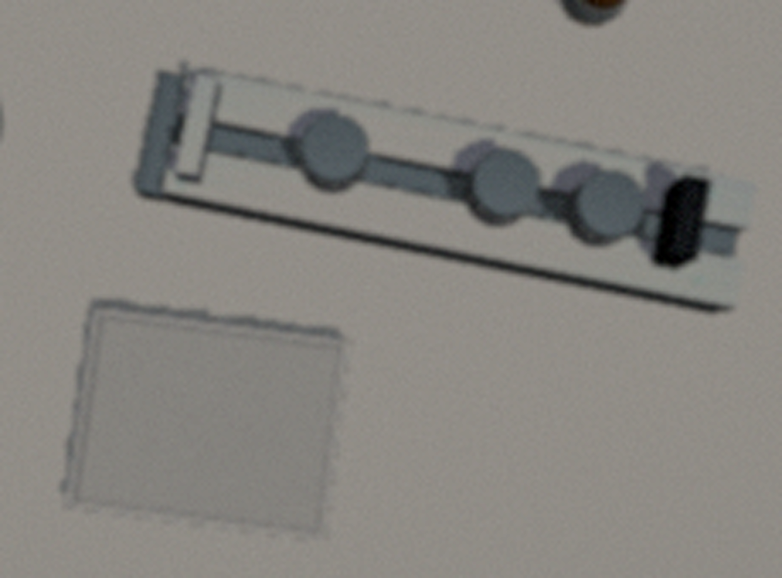

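Crops: cap-top centres in the scene view are jam (304.7,226.5), second (252.9,245.9), third (219.7,257.9). In the top view they are (328.5,233.5), (378.5,243.8), (409.1,250.3). The small tray lies on the robot's side of the chute.

Run:
```python
from h import *
S=optics.camera_info("scene");T=optics.camera_info("top")
pts=dict(jam=((304.7,226.5),(328.5,233.5)),second=((252.9,245.9),(378.5,243.8)),third=((219.7,257.9),(409.1,250.3)))
P={}
for n,(a,b) in pts.items():
    P[n],e=tri([(S,a),(T,b)]);print(n,P[n].round(4),round(e,2),"z.087:",onplane(S,a,.087)[:2].round(4),onplane(T,b,.087)[:2].round(4))
d=P["jam"]-P["third"];print("yaw deg",np.degrees(np.arctan2(d[1],d[0])),"gaps",np.linalg.norm(P["jam"]-P["second"]),np.linalg.norm(P["second"]-P["third"]))
# follower top centre; crop coords
s=lambda u,v:(165+u/3.4,170+v/3.4); t=lambda u,v:(230+u/3.4,190+v/3.4)
for n,a,b in(("stop near-top corner",s(578,123),t(208,75)),("tray corner near chute/follower? ",s(365,155),t(345,333)),("trayB",s(585,62),t(92,303))):
    print(n,*[np.round(q,4) for q in tri([(S,a),(T,b)])])
# tray footprint in top crop
for q in((92,303),(345,333),(322,532),(65,503)): print(onplane(T,t(*q),.028).round(3))
print("scene rim",[onplane(S,q,.028)[:2].round(3).tolist() for q in (s(365,155),s(585,62),s(278,28))])
tool=state();R=Rn.from_quat(np.roll(tool["tool_rot"],-1)).as_matrix();print(R.round(3),tool["tool_pos"])
w=optics.camera_info("wrist");Rw=np.array(w["R"]);print("wrist cam pos in tool",R.T@(-Rw.T@w["t"]-tool["tool_pos"]),(R.T@Rw.T).round(2),w["fx"])
```

```text
jam [0.5872 0.0635 0.0835] 0.66 z.087: [0.59   0.0633] [0.5859 0.0622]
second [ 0.5725 -0.0183  0.083 ] 0.65 z.087: [ 0.5758 -0.0183] [ 0.5713 -0.0192]
third [ 0.5632 -0.0683  0.083 ] 0.59 z.087: [ 0.5664 -0.0681] [ 0.562  -0.0689]
yaw deg 79.66939783751253 gaps 0.08310233825918004 0.050851164806029844
stop near-top corner [0.6085 0.1149 0.1187] 3.9602
tray corner near chute/follower?  [0.5023 0.0546 0.0298] 0.5414
trayB [0.5136 0.1807 0.0259] 0.0199
[0.513 0.18  0.028]
[0.502 0.053 0.028]
[0.404 0.062 0.028]
[0.415 0.189 0.028]
scene rim [[0.502, 0.056], [0.515, 0.18], [0.405, 0.064]]
[[-0.949  0.316  0.   ]
 [ 0.316  0.949  0.   ]
 [-0.     0.    -1.   ]] [0.19769926 0.59291551 0.23135718]
wrist cam pos in tool [ 7.80551530e-02 -3.79796144e-05 -1.42590416e-01] [[ 0.   -0.95 -0.3 ]
 [ 1.    0.   -0.  ]
 [ 0.   -0.3   0.95]] 364.0149019436047
```

```bash
cat >> h.py <<'E'
def rows(p,yaw_y):
    "fractions from present pose to TCP p, tool down, tool-y heading yaw_y (deg)"
    s=state();R=Rn.from_quat(np.roll(s["tool_rot"],-1)).as_matrix()
    a=np.radians(yaw_y);y=np.array([np.cos(a),np.sin(a),0]);z=np.array([0,0,-1.]);G=np.c_[np.cross(y,z),y,z]
    print("t",round(s["time"],2),"pos",np.round(s["tool_pos"],4),"yaw",np.degrees(np.arctan2(R[1,1],R[0,1])).round(1),"d",np.round(R.T@(p-np.array(s["tool_pos"]))/.8,4),"r",np.round(Rn.from_matrix(R.T@G).as_rotvec()/1.5,4))
E
R='[{"dx":-0.67,"dy":-0.474,"dz":0.051,"rz":0.953},{"dx":-0.67,"dy":-0.474,"dz":0.051,"rz":0.953},{"dx":-0.67,"dy":-0.474,"dz":0.051,"rz":0.953},{"dx":-0.67,"dy":-0.474,"dz":0.051,"rz":0.953},{"dx":-0.67,"dy":-0.474,"dz":0.051,"rz":0.953}]'; 
python3 -m inch '[{"dx":-0.67,"dy":-0.474,"dz":0.051,"rz":0.953},{"dx":-0.67,"dy":-0.474,"dz":0.051,"rz":0.953},{"dx":-0.67,"dy":-0.474,"dz":0.051,"rz":0.953},{"dx":-0.67,"dy":-0.474,"dz":0.051,"rz":0.953},{"dx":-0.67,"dy":-0.474,"dz":0.051,"rz":0.953}]' 1
python3 -c "
from h import *
rows([.587,.0635,.19],-10.3)"
```

```text
t 0.8 pos [0.1977 0.5929 0.2314] yaw 71.6 d [-0.6709 -0.4739  0.0517] r [ 1.000e-04 -0.000e+00  9.525e-01]validation failed for argument at $[0]...
```

```bash
python3 -m inch '[{"dx":-0.67,"dy":-0.474,"dz":0.051,"rx":0,"ry":0,"rz":0.953},{"dx":-0.67,"dy":-0.474,"dz":0.051,"rx":0,"ry":0,"rz":0.953},{"dx":-0.67,"dy":-0.474,"dz":0.051,"rx":0,"ry":0,"rz":0.953},{"dx":-0.67,"dy":-0.474,"dz":0.051,"rx":0,"ry":0,"rz":0.953},{"dx":-0.67,"dy":-0.474,"dz":0.051,"rx":0,"ry":0,"rz":0.953}]' 1
python3 -c "
from h import *
rows([.587,.0635,.19],-10.3)"
```

```text
time: 1.3
tool_pos: [0.3461, 0.3902, 0.2159]
tool_rot: [0.0, 0.513, 0.858, 0.0]
contact_force: [0.6, -0.0, 0.0]
gripper_width: 0.998
grasp_force: 0.0
t 1.3 pos [0.3461 0.3902 0.2159] yaw 28.3 d [-0.5023  0.0718  0.0324] r [ 5.000e-04 -2.000e-04  4.488e-01]
```

```bash
python3 -m inch '[{"dx":-0.502,"dy":0.072,"dz":0.032,"rx":0,"ry":0,"rz":0.449},{"dx":-0.502,"dy":0.072,"dz":0.032,"rx":0,"ry":0,"rz":0.449},{"dx":-0.502,"dy":0.072,"dz":0.032,"rx":0,"ry":0,"rz":0.449},{"dx":-0.502,"dy":0.072,"dz":0.032,"rx":0,"ry":0,"rz":0.449},{"dx":-0.502,"dy":0.072,"dz":0.032,"rx":0,"ry":0,"rz":0.449}]'
python3 -c "
from h import *
rows([.587,.0635,.19],-10.3)"
```

```text
time: 1.8
tool_pos: [0.4956, 0.1901, 0.2003]
tool_rot: [0.0, 0.767, 0.641, 0.001]
contact_force: [0.7, 0.6, -0.2]
gripper_width: 1.003
grasp_force: 0.0
t 1.8 pos [0.4956 0.1901 0.2003] yaw -10.2 d [-0.1354  0.1405  0.013 ] r [ 0.0006 -0.0004  0.0006]
```

```bash
python3 -m inch '[{"dx":-0.135,"dy":0.14,"dz":0.013,"rx":0,"ry":0,"rz":0},{"dx":-0.135,"dy":0.14,"dz":0.013,"rx":0,"ry":0,"rz":0},{"dx":-0.135,"dy":0.14,"dz":0.013,"rx":0,"ry":0,"rz":0},{"dx":-0.135,"dy":0.14,"dz":0.013,"rx":0,"ry":0,"rz":0},{"dx":-0.135,"dy":0.14,"dz":0.013,"rx":0,"ry":0,"rz":0}]'
cat > look.py <<'E'
import sys
from h import *
c=optics.camera_info("wrist");im=optics.grab_frame("wrist")
np.savez(f"pics/{sys.argv[1]}.npz",**{k:c[k] for k in c})
cv2.imwrite(f"pics/{sys.argv[1]}.png",cv2.convertScaleAbs(im[:,:,::-1],alpha=1.6))
for n in("jam_mid","follower_mid"):
    for o in nets.outline_of("wrist",n)[:5]:
        print(n,round(o["confidence"],2),np.round(o["bbox"],1))
rows([.587,.0635,.19],-10.3)
E
python3 look.py w1
```

```text
time: 2.3
tool_pos: [0.5866, 0.0648, 0.1893]
tool_rot: [-0.0, 0.767, 0.642, -0.0]
contact_force: [0.4, -0.2, 0.3]
gripper_width: 0.999
grasp_force: 0.0
jam_mid 0.9 [462.9 243.6  58.1  49.5]
jam_mid 0.78 [326.  230.   48.2  55.8]
t 2.45 pos [0.5856 0.0672 0.1897] yaw -9.9 d [-0.0042  0.0026 -0.0004] r [-0.0002 -0.0002  0.0044]
```

View pics/w1.png

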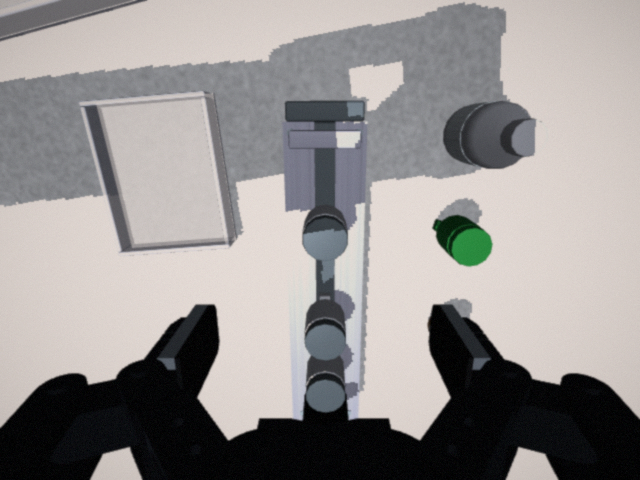

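Wrist view: slot and cartridges line up at column ~325. Jam cap centre about (325,239), second (325,341), third (325,395), stop top (325,139).

Run:
```python
from h import *
c=dict(np.load("pics/w1.npz"));print(c["cx"],c["cy"])
S=optics.camera_info("scene");T=optics.camera_info("top")
A=[onplane(c,q,.087) for q in((325.2,239),(325.5,341),(325.5,395))]
print(np.round(A,4)); d=A[0]-A[2];print(np.degrees(np.arctan2(d[1],d[0])))
for a,b,w in(((304.7,226.5),(328.5,233.5),(325.2,239)),((252.9,245.9),(378.5,243.8),(325.5,341))):
    print([np.round(q,4) for q in tri([(S,a),(T,b),(c,w)])],[np.round(q,4) for q in tri([(T,b),(c,w)])])
for a,b in(((325,205),(325,125)),):
    p,q=onplane(c,a,.045),onplane(c,b,.045);print("slot",p,q,np.degrees(np.arctan2(*(q-p)[1::-1])))
print("stop top rear edge z.073",onplane(c,(325,147.5),.073))
rows(np.r_[A[0][:2],.13],-10.3)
```

```text
323.5741075299691 238.4824674705097
[[ 0.5862  0.064   0.087 ]
 [ 0.5719 -0.0178  0.087 ]
 [ 0.5631 -0.0678  0.087 ]]
80.03338436738352
[array([0.5864, 0.0632, 0.0839]), np.float64(0.664)] [array([0.5861, 0.0625, 0.0825]), np.float64(0.2124)]
[array([ 0.5721, -0.0189,  0.0847]), np.float64(0.7334)] [array([ 0.5716, -0.0195,  0.0843]), np.float64(0.0102)]
slot [0.58884692 0.07903054 0.045     ] [0.59958861 0.13944937 0.045     ] 79.9188868083042
stop top rear edge z.073 [0.5969536  0.12496632 0.073     ]
t 2.45 pos [0.5856 0.0672 0.1897] yaw -9.9 d [-0.0038  0.0015  0.0746] r [-0.0002 -0.0002  0.0044]
```

```bash
python3 -m inch '[{"dx":-0.0043,"dy":0.0016,"dz":0.075,"rx":0,"ry":0,"rz":0},{"dx":-0.0043,"dy":0.0016,"dz":0.075,"rx":0,"ry":0,"rz":0},{"dx":-0.0043,"dy":0.0016,"dz":0.075,"rx":0,"ry":0,"rz":0},{"dx":-0.0043,"dy":0.0016,"dz":0.075,"rx":0,"ry":0,"rz":0}]'
python3 look.py w2
python3 - <<'E'
import cv2
im=cv2.imread("pics/w2.png")[180:460,180:480];cv2.imwrite("pics/w2c.png",cv2.resize(im,None,fx=2,fy=2))
E
```

```text
time: 2.85
tool_pos: [0.587, 0.0632, 0.1308]
tool_rot: [0.0, 0.766, 0.643, 0.0]
contact_force: [0.9, -0.2, 0.2]
gripper_width: 0.996
grasp_force: 0.0
jam_mid 0.71 [494.1 265.9  81.6  63.9]
jam_mid 0.63 [324.8 257.2  62.6  75.7]
t 3.0 pos [0.5881 0.0627 0.132 ] yaw -10.0 d [ 0.0007 -0.0013 -0.0725] r [ 0.0024 -0.0004  0.0038]
```

View pics/w2c.png

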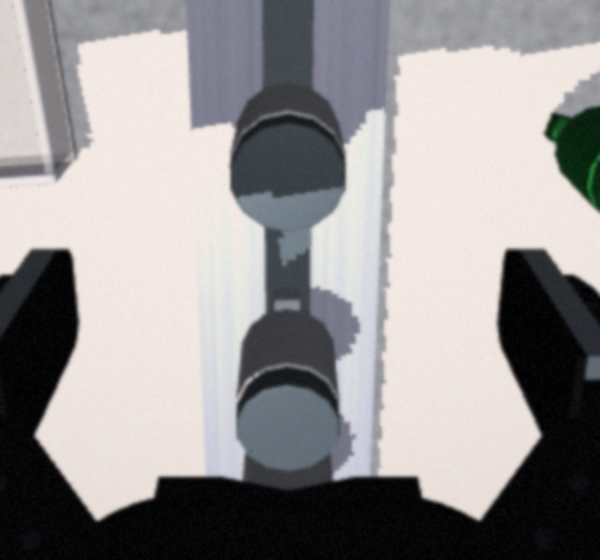

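Second wrist view: jam cap centre at full-image (324,268), slot centre at column 324 and second cap at (324,393).

Run:
```python
from h import *
c=dict(np.load("pics/w1.npz"));d=dict(np.load("pics/w2.npz"))
print(onplane(d,(324,268),.087),tri([(c,(325.2,239)),(d,(324,268))]))
p=onplane(d,(324,268),.087)
for i in range(3):
    s=state(); print(s["tool_pos"])
rows(np.r_[p[:2],.049],-10)
```

```text
[0.58626805 0.06429527 0.087     ] (array([0.58601582, 0.06279633, 0.08327823]), np.float64(0.0072720440817373245))
[0.58809659 0.06273684 0.13202713]
[0.58809659 0.06273684 0.13202713]
[0.58809659 0.06273684 0.13202713]
t 3.0 pos [0.5881 0.0627 0.132 ] yaw -10.0 d [ 0.0015 -0.003   0.1038] r [ 0.0024 -0.0004  0.0003]
```

```bash
python3 -m inch '[{"dx":0.0019,"dy":0,"dz":0.06,"rx":0,"ry":0,"rz":0},{"dx":0.0019,"dy":0,"dz":0.09,"rx":0,"ry":0,"rz":0},{"dx":0.0019,"dy":0,"dz":0.098,"rx":0,"ry":0,"rz":0},{"dx":0.0019,"dy":0,"dz":0.098,"rx":0,"ry":0,"rz":0}]' && python3 -m inch '[{"dx":0,"dy":0,"dz":0,"rx":0,"ry":0,"rz":0},{"dx":0,"dy":0,"dz":0,"rx":0,"ry":0,"rz":0},{"dx":0,"dy":0,"dz":0,"rx":0,"ry":0,"rz":0},{"dx":0,"dy":0,"dz":0,"rx":0,"ry":0,"rz":0},{"dx":0,"dy":0,"dz":0,"rx":0,"ry":0,"rz":0}]' -1
python3 -m inch '[{"dx":0,"dy":0,"dz":0,"rx":0,"ry":0,"rz":0},{"dx":0,"dy":0,"dz":0,"rx":0,"ry":0,"rz":0},{"dx":0,"dy":0,"dz":0,"rx":0,"ry":0,"rz":0},{"dx":0,"dy":0,"dz":0,"rx":0,"ry":0,"rz":0},{"dx":0,"dy":0,"dz":0,"rx":0,"ry":0,"rz":0}]' -1
```

```text
time: 3.4
tool_pos: [0.5871, 0.0639, 0.0513]
tool_rot: [-0.0, 0.766, 0.643, -0.0]
contact_force: [0.5, -0.4, 0.9]
gripper_width: 0.998
grasp_force: 0.0
time: 3.9
tool_pos: [0.5884, 0.0639, 0.0529]
tool_rot: [0.001, 0.766, 0.643, 0.001]
contact_force: [0.6, -0.0, 5.2]
gripper_width: 0.381
grasp_force: 59.9
time: 4.4
tool_pos: [0.5883, 0.0639, 0.0529]
tool_rot: [0.001, 0.766, 0.643, 0.001]
contact_force: [-0.2, -1.1, 5.8]
gripper_width: 0.372
grasp_force: 60.0
```

```bash
python3 -m inch '[{"dx":0,"dy":0,"dz":-0.0015,"rx":0,"ry":0,"rz":0},{"dx":0,"dy":0,"dz":-0.0015,"rx":0,"ry":0,"rz":-0.08},{"dx":0,"dy":0,"dz":-0.0015,"rx":0,"ry":0,"rz":-0.16},{"dx":0,"dy":0,"dz":-0.0015,"rx":0,"ry":0,"rz":-0.24},{"dx":0,"dy":0,"dz":-0.0015,"rx":0,"ry":0,"rz":-0.32}]'; python3 -c "
from plant import state
print(state()['ft_torque'])"
python3 -m inch '[{"dx":0,"dy":0,"dz":-0.003,"rx":0,"ry":0,"rz":0},{"dx":0,"dy":0,"dz":-0.004,"rx":0,"ry":0,"rz":0},{"dx":0,"dy":0,"dz":-0.004,"rx":0,"ry":0,"rz":0}]'; python3 -c "
from plant import state
print(state()['ft_torque'])"
```

```text
time: 4.9
tool_pos: [0.5874, 0.0639, 0.0529]
tool_rot: [0.0, 0.589, 0.808, 0.0]
contact_force: [-0.1, 0.2, 3.0]
gripper_width: 0.382
grasp_force: 59.9
[-0.03248545 -0.04483382 -0.04492611]
time: 5.2
tool_pos: [0.5865, 0.064, 0.055]
tool_rot: [-0.001, 0.592, 0.806, -0.0]
contact_force: [0.3, -0.0, -1.9]
gripper_width: 0.378
grasp_force: 59.8
[ 0.00310195 -0.00581494 -0.02752132]
```

```bash
python3 -m inch '[{"dx":0,"dy":0,"dz":-0.0012,"rx":0,"ry":0,"rz":0},{"dx":0,"dy":0,"dz":-0.0012,"rx":0,"ry":0,"rz":0}]'; python3 -c "
from plant import state
print(state()['ft_torque'])"
```

```text
time: 5.4
tool_pos: [0.5863, 0.064, 0.0551]
tool_rot: [-0.001, 0.592, 0.806, -0.0]
contact_force: [2.6, 0.6, -9.8]
gripper_width: 0.379
grasp_force: 60.4
[ 0.02109164 -0.62598008 -0.08955402]
```

```bash
python3 -m inch '[{"dx":0,"dy":0,"dz":0.002,"rx":0,"ry":0,"rz":0},{"dx":0,"dy":0,"dz":0.002,"rx":0,"ry":0,"rz":-0.09},{"dx":0,"dy":0,"dz":0.002,"rx":0,"ry":0,"rz":-0.09},{"dx":0,"dy":0,"dz":0,"rx":0,"ry":0,"rz":-0.09},{"dx":0,"dy":0,"dz":0,"rx":0,"ry":0,"rz":-0.09}]'; python3 -c "
from plant import state
print(state()['ft_torque'])"
```

```text
time: 5.9
tool_pos: [0.5866, 0.064, 0.0552]
tool_rot: [-0.0, 0.536, 0.844, -0.0]
contact_force: [4.2, 0.8, -13.1]
gripper_width: 0.376
grasp_force: 61.0
[ 0.07058929 -0.90446287 -0.00726063]
```

```bash
python3 -m inch '[{"dx":0,"dy":0,"dz":0.002,"rx":0,"ry":0,"rz":0},{"dx":0,"dy":0,"dz":0.002,"rx":0,"ry":0,"rz":-0.09},{"dx":0,"dy":0,"dz":0.002,"rx":0,"ry":0,"rz":-0.09},{"dx":0,"dy":0,"dz":0,"rx":0,"ry":0,"rz":-0.09},{"dx":0,"dy":0,"dz":0,"rx":0,"ry":0,"rz":-0.09}]'; python3 -c "
from plant import state
print(state()['ft_torque'])"
```

```text
time: 6.4
tool_pos: [0.5865, 0.064, 0.0553]
tool_rot: [-0.0, 0.478, 0.878, -0.0]
contact_force: [4.1, -0.4, -15.8]
gripper_width: 0.379
grasp_force: 61.2
[ 0.10184372 -0.75524629  0.02326745]
```

```bash
python3 -m inch '[{"dx":0,"dy":0,"dz":0.0025,"rx":0,"ry":0,"rz":0},{"dx":0,"dy":0,"dz":0.0025,"rx":0,"ry":0,"rz":-0.09},{"dx":0,"dy":0,"dz":0.0025,"rx":0,"ry":0,"rz":-0.09},{"dx":0,"dy":0,"dz":0.0005,"rx":0,"ry":0,"rz":-0.09},{"dx":0,"dy":0,"dz":0.0005,"rx":0,"ry":0,"rz":-0.09}]'; python3 -c "
from plant import state
print(state()['ft_torque'])"
```

```text
time: 6.9
tool_pos: [0.5869, 0.0639, 0.0555]
tool_rot: [-0.0, 0.418, 0.908, -0.0]
contact_force: [3.4, -0.1, -12.9]
gripper_width: 0.378
grasp_force: 61.4
[ 0.04526227 -0.61002507 -0.00764651]
```

```bash
python3 -m inch '[{"dx":0,"dy":0,"dz":0.002,"rx":0,"ry":0,"rz":0},{"dx":0,"dy":0,"dz":0.002,"rx":0,"ry":0,"rz":-0.09},{"dx":0,"dy":0,"dz":0.002,"rx":0,"ry":0,"rz":-0.09},{"dx":0,"dy":0,"dz":0,"rx":0,"ry":0,"rz":-0.09},{"dx":0,"dy":0,"dz":0,"rx":0,"ry":0,"rz":-0.09}]'; python3 -c "
from plant import state
print(state()['ft_torque'])"
```

```text
time: 7.4
tool_pos: [0.5872, 0.064, 0.0563]
tool_rot: [0.0, 0.356, 0.935, 0.0]
contact_force: [0.7, 0.9, -8.5]
gripper_width: 0.378
grasp_force: 61.8
[-0.04654162 -0.10942313  0.11109978]
```

```bash
python3 -m inch '[{"dx":0,"dy":0,"dz":0.002,"rx":0,"ry":0,"rz":0},{"dx":0,"dy":0,"dz":0.002,"rx":0,"ry":0,"rz":-0.07},{"dx":0,"dy":0,"dz":0.002,"rx":0,"ry":0,"rz":-0.07},{"dx":0,"dy":0,"dz":0,"rx":0,"ry":0,"rz":-0.07},{"dx":0,"dy":0,"dz":0,"rx":0,"ry":0,"rz":-0.07}]'; python3 -c "
from plant import state
print(state()['ft_torque'])"
```

```text
time: 7.9
tool_pos: [0.5874, 0.064, 0.0573]
tool_rot: [0.0, 0.306, 0.952, 0.0]
contact_force: [-2.7, 0.2, -0.4]
gripper_width: 0.374
grasp_force: 62.5
[-0.01966443  0.39550262  0.0688081 ]
```

```bash
python3 -m inch '[{"dx":0,"dy":0,"dz":-0.0012,"rx":0,"ry":0,"rz":0},{"dx":0,"dy":0,"dz":-0.0025,"rx":0,"ry":0,"rz":0},{"dx":0,"dy":0,"dz":-0.0025,"rx":0,"ry":0,"rz":0}]'; python3 -c "
from plant import state
print(state()['ft_torque'])"
```

```text
time: 8.2
tool_pos: [0.5872, 0.0641, 0.0587]
tool_rot: [0.0, 0.305, 0.952, 0.0]
contact_force: [-1.2, -0.6, 0.6]
gripper_width: 0.378
grasp_force: 62.5
[ 0.05269895  0.29894812 -0.00588983]
```

```bash
python3 -m inch '[{"dx":0.0005,"dy":-0.0004,"dz":0,"rx":0,"ry":0,"rz":-0.04},{"dx":0.0005,"dy":-0.0004,"dz":-0.003,"rx":0,"ry":0,"rz":-0.04},{"dx":0.0005,"dy":-0.0004,"dz":-0.006,"rx":0,"ry":0,"rz":-0.04},{"dx":0.0005,"dy":-0.0004,"dz":-0.009,"rx":0,"ry":0,"rz":-0.04},{"dx":0.0005,"dy":-0.0004,"dz":-0.009,"rx":0,"ry":0,"rz":-0.04}]'; python3 -c "
from plant import state
print(state()['ft_torque'])"
```

```text
time: 8.7
tool_pos: [0.5872, 0.0639, 0.0663]
tool_rot: [0.001, 0.277, 0.961, 0.0]
contact_force: [-0.1, 0.2, -0.2]
gripper_width: 0.377
grasp_force: 62.5
[-0.01062688 -0.00609384  0.01660189]
```

```bash
python3 -m inch '[{"dx":0,"dy":0,"dz":-0.03,"rx":0,"ry":0,"rz":0},{"dx":0,"dy":0,"dz":-0.08,"rx":0,"ry":0,"rz":0},{"dx":0,"dy":0,"dz":-0.08,"rx":0,"ry":0,"rz":0}]'
python3 - <<'E'
from h import *
rows([.4585,.121,.13],57.8)
S=optics.camera_info("scene")
im=optics.grab_frame("scene");print([ (o["confidence"],np.round(o["bbox"])) for o in nets.boxes_of("scene","jam_mid")])
E
```

```text
time: 9.0
tool_pos: [0.5907, 0.0639, 0.1362]
tool_rot: [0.006, 0.277, 0.961, 0.002]
contact_force: [0.6, 0.5, 0.1]
gripper_width: 0.378
grasp_force: 62.6
t 9.0 pos [0.5907 0.0639 0.1362] yaw 57.9 d [ 0.178  -0.0274  0.0058] r [0.004  0.0065 0.0009]
[(0.76, array([327., 307.,  20.,  38.])), (0.75, array([307., 201.,  26.,  38.]))]
```

```bash
python3 -m inch '[{"dx":0.05,"dy":-0.007,"dz":0,"rx":0,"ry":0,"rz":0},{"dx":0.1,"dy":-0.014,"dz":0,"rx":0,"ry":0,"rz":0},{"dx":0.15,"dy":-0.021,"dz":0,"rx":0,"ry":0,"rz":0},{"dx":0.174,"dy":-0.025,"dz":0,"rx":0,"ry":0,"rz":0},{"dx":0.174,"dy":-0.025,"dz":0,"rx":0,"ry":0,"rz":0}]'
python3 - <<'E'
from h import *
rows([.4585,.121,.031],57.8)
E
```

```text
time: 9.6
tool_pos: [0.4549, 0.1217, 0.1272]
tool_rot: [-0.002, 0.276, 0.961, -0.001]
contact_force: [-0.3, 0.0, -0.5]
gripper_width: 0.376
grasp_force: 62.6
t 9.6 pos [0.4549 0.1217 0.1272] yaw 58.0 d [-0.0046  0.0019  0.1202] r [-0.0014 -0.0021  0.0023]
```

Descend in stages, watching for contact.

```bash
python3 -m inch '[{"dx":0,"dy":0,"dz":0.05,"rx":0,"ry":0,"rz":0},{"dx":0,"dy":0,"dz":0.1,"rx":0,"ry":0,"rz":0},{"dx":0,"dy":0,"dz":0.115,"rx":0,"ry":0,"rz":0},{"dx":0,"dy":0,"dz":0.119,"rx":0,"ry":0,"rz":0},{"dx":0,"dy":0,"dz":0.119,"rx":0,"ry":0,"rz":0}]'; python3 -m inch '[{"dx":0,"dy":0,"dz":0.002,"rx":0,"ry":0,"rz":0},{"dx":0,"dy":0,"dz":0.002,"rx":0,"ry":0,"rz":0}]'
```

```text
time: 10.1
tool_pos: [0.4588, 0.1208, 0.0346]
tool_rot: [0.0, 0.277, 0.961, 0.0]
contact_force: [0.1, -0.0, -0.8]
gripper_width: 0.376
grasp_force: 62.6
time: 10.3
tool_pos: [0.4595, 0.121, 0.0343]
tool_rot: [0.001, 0.277, 0.961, 0.001]
contact_force: [0.1, -0.2, -0.8]
gripper_width: 0.381
grasp_force: 62.6
```

```bash
python3 -m inch '[{"dx":0,"dy":0,"dz":0.0025,"rx":0,"ry":0,"rz":0},{"dx":0,"dy":0,"dz":0.005,"rx":0,"ry":0,"rz":0},{"dx":0,"dy":0,"dz":0.005,"rx":0,"ry":0,"rz":0}]'
```

```text
time: 10.6
tool_pos: [0.4584, 0.121, 0.0289]
tool_rot: [0.0, 0.276, 0.961, 0.0]
contact_force: [1.2, 0.4, 0.6]
gripper_width: 0.377
grasp_force: 63.2
```

```bash
python3 -m inch '[{"dx":0,"dy":0,"dz":0.0006,"rx":0,"ry":0,"rz":0},{"dx":0,"dy":0,"dz":0.0006,"rx":0,"ry":0,"rz":0}]'; python3 -m inch '[{"dx":0,"dy":0,"dz":0,"rx":0,"ry":0,"rz":0},{"dx":0,"dy":0,"dz":0,"rx":0,"ry":0,"rz":0},{"dx":0,"dy":0,"dz":0,"rx":0,"ry":0,"rz":0},{"dx":0,"dy":0,"dz":-0.03,"rx":0,"ry":0,"rz":0},{"dx":0,"dy":0,"dz":-0.08,"rx":0,"ry":0,"rz":0}]' 0.3;  python3 -m inch '[{"dx":0,"dy":0,"dz":-0.06,"rx":0,"ry":0,"rz":0},{"dx":0,"dy":0,"dz":-0.12,"rx":0,"ry":0,"rz":0},{"dx":0,"dy":0,"dz":-0.12,"rx":0,"ry":0,"rz":0}]'
python3 - <<'E'
from h import *
im=optics.grab_frame("scene")[160:330,160:400,::-1];cv2.imwrite("pics/s2.png",cv2.convertScaleAbs(cv2.resize(im,None,fx=3,fy=3),alpha=1.5))
rows([.4585,.121,.19],-10)
E
```

```text
time: 10.8
tool_pos: [0.4585, 0.121, 0.0289]
tool_rot: [0.0, 0.276, 0.961, 0.0]
contact_force: [-1.7, -0.2, 5.5]
gripper_width: 0.377
grasp_force: 63.3
time: 11.3
tool_pos: [0.455, 0.1206, 0.0893]
tool_rot: [-0.004, 0.277, 0.961, -0.001]
contact_force: [0.4, -0.3, 0.4]
gripper_width: 0.648
grasp_force: 0.0
time: 11.6
tool_pos: [0.4624, 0.1215, 0.1966]
tool_rot: [0.007, 0.276, 0.961, 0.003]
contact_force: [0.2, 0.2, 0.3]
gripper_width: 0.646
grasp_force: 0.0
t 11.65 pos [0.4606 0.1212 0.1928] yaw 57.9 d [ 0.0021 -0.0017  0.0034] r [0.006  0.002  0.7901]
```

View pics/s2.png

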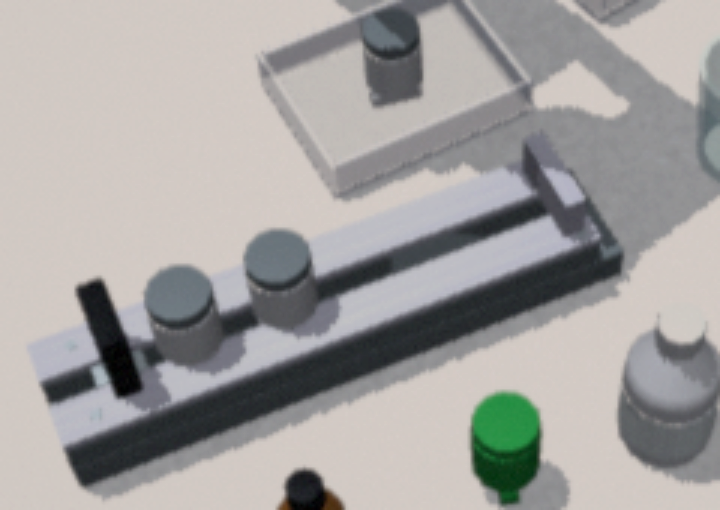

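The jam stands upright in the small tray, at about crop (392,55). The good cartridges are at (280,275) and (182,312), the follower is behind them, and nothing else has moved. Next I'll shut the fingers and go behind the follower.

Run:
```python
from h import *
S=optics.camera_info("scene");T=optics.camera_info("top")
bay=np.array([.5863,.0635,0]);f=np.array([np.cos(np.radians(80)),np.sin(np.radians(80)),0])
for cam,C in(("scene",S),("top",T)):
    optics.grab_frame(cam)
    for o in nets.outline_of(cam,"follower_mid")[:1]:
        ys,xs=np.nonzero(o["pixels"]);p=onplane(C,(xs.mean(),ys.mean()),.0695);print(cam,p,"along",(p-bay)@f,"across",np.cross(f,p-bay)[2])
print(bay-.222*f)
rows(bay-.222*f+[0,0,.19],-10)
```

```text
scene [ 0.5593975  -0.10554237  0.0695    ] along -0.17114580817439595 across -0.0028601099903328014
top [ 0.55770669 -0.10516457  0.0695    ] along -0.1710673538606382 across -0.0011293835792144033
[ 0.5477501  -0.15512732  0.        ]
t 11.85 pos [0.4568 0.1208 0.1859] yaw 57.9 d [-0.2796 -0.2318 -0.0054] r [-0.0026 -0.0008  0.79  ]
```

```bash
python3 -m inch '[{"dx":-0.279,"dy":-0.232,"dz":-0.003,"rx":0,"ry":0,"rz":0.79},{"dx":-0.279,"dy":-0.232,"dz":-0.003,"rx":0,"ry":0,"rz":0.79},{"dx":-0.279,"dy":-0.232,"dz":-0.003,"rx":0,"ry":0,"rz":0.79},{"dx":-0.279,"dy":-0.232,"dz":-0.003,"rx":0,"ry":0,"rz":0.79},{"dx":-0.279,"dy":-0.232,"dz":-0.003,"rx":0,"ry":0,"rz":0.79}]' -1
python3 - <<'E'
from h import *
rows([.5478,-.155,.19],-10)
E
```

```text
time: 12.35
tool_pos: [0.5351, -0.1182, 0.1878]
tool_rot: [-0.002, 0.612, 0.791, -0.0]
contact_force: [1.3, 0.4, 0.2]
gripper_width: -0.001
grasp_force: 0.0
t 12.35 pos [ 0.5351 -0.1182  0.1878] yaw 14.6 d [-0.0484  0.0037 -0.0029] r [-0.0022 -0.0011  0.2858]
```

```bash
python3 -m inch '[{"dx":-0.048,"dy":0.004,"dz":-0.002,"rx":0,"ry":0,"rz":0.286},{"dx":-0.048,"dy":0.004,"dz":-0.002,"rx":0,"ry":0,"rz":0.286},{"dx":-0.048,"dy":0.004,"dz":-0.002,"rx":0,"ry":0,"rz":0.286},{"dx":-0.048,"dy":0.004,"dz":-0.002,"rx":0,"ry":0,"rz":0.286},{"dx":-0.048,"dy":0.004,"dz":-0.002,"rx":0,"ry":0,"rz":0.286}]'
python3 - <<'E'
from h import *
rows([.5478,-.155,.062],-10)
E
```

```text
time: 12.85
tool_pos: [0.5481, -0.1525, 0.19]
tool_rot: [-0.001, 0.763, 0.646, -0.001]
contact_force: [0.0, -0.4, -0.2]
gripper_width: 0.005
grasp_force: 0.0
t 12.85 pos [ 0.5481 -0.1525  0.19  ] yaw -9.5 d [-0.0032  0.0005  0.16  ] r [-0.0019 -0.0005  0.0059]
```

```bash
python3 -m inch '[{"dx":-0.003,"dy":0,"dz":0.05,"rx":0,"ry":0,"rz":0.005},{"dx":-0.003,"dy":0,"dz":0.1,"rx":0,"ry":0,"rz":0.005},{"dx":-0.003,"dy":0,"dz":0.14,"rx":0,"ry":0,"rz":0.005},{"dx":-0.003,"dy":0,"dz":0.16,"rx":0,"ry":0,"rz":0.005},{"dx":-0.003,"dy":0,"dz":0.16,"rx":0,"ry":0,"rz":0.005}]'
python3 - <<'E'
from h import *
bay=np.array([.5863,.0635,0]);f=np.array([np.cos(np.radians(80)),np.sin(np.radians(80)),0])
rows([.5478,-.155,.062],-10);rows(bay-.2*f+[0,0,.062],-10);rows(bay-.04*f+[0,0,.062],-10)
E
```

```text
time: 13.35
tool_pos: [0.5463, -0.154, 0.0606]
tool_rot: [-0.003, 0.766, 0.643, -0.001]
contact_force: [-1.1, 0.6, -0.8]
gripper_width: 0.004
grasp_force: 0.0
t 13.35 pos [ 0.5463 -0.154   0.0606] yaw -10.0 d [-0.0009  0.002  -0.0017] r [-0.004  -0.0009  0.0001]
t 13.35 pos [ 0.5463 -0.154   0.0606] yaw -10.0 d [ 0.0265  0.002  -0.0017] r [-0.004  -0.0009  0.0001]
t 13.35 pos [ 0.5463 -0.154   0.0606] yaw -10.0 d [ 0.2265  0.002  -0.0014] r [-0.004  -0.0009  0.0001]
```

```bash
python3 -m inch '[{"dx":0.015,"dy":0.001,"dz":0,"rx":0,"ry":0,"rz":0},{"dx":0.03,"dy":0.001,"dz":0,"rx":0,"ry":0,"rz":0},{"dx":0.038,"dy":0.001,"dz":0,"rx":0,"ry":0,"rz":0},{"dx":0.046,"dy":0.001,"dz":0,"rx":0,"ry":0,"rz":0},{"dx":0.054,"dy":0.001,"dz":0,"rx":0,"ry":0,"rz":0}]'
python3 -m inch '[{"dx":0.008,"dy":0,"dz":0,"rx":0,"ry":0,"rz":0},{"dx":0.016,"dy":0,"dz":0,"rx":0,"ry":0,"rz":0},{"dx":0.024,"dy":0,"dz":0,"rx":0,"ry":0,"rz":0},{"dx":0.032,"dy":0,"dz":0,"rx":0,"ry":0,"rz":0},{"dx":0.04,"dy":0,"dz":0,"rx":0,"ry":0,"rz":0}]'
python3 - <<'E'
from h import *
bay=np.array([.5863,.0635,0]);f=np.array([np.cos(np.radians(80)),np.sin(np.radians(80)),0])
rows(bay-.04*f+[0,0,.062],-10)
optics.grab_frame("top");C=optics.camera_info("top")
for o in nets.outline_of("top","follower_mid")[:2]+nets.boxes_of("top","jam_mid")[:5]:
    b=o["bbox"];p=onplane(C,b[:2],.07);print(o["confidence"],np.round(b,1),"along",(p-bay)@f)
E
```

```text
time: 13.85
tool_pos: [0.5579, -0.1128, 0.0652]
tool_rot: [0.001, 0.766, 0.642, 0.0]
contact_force: [-0.2, -1.9, 2.1]
gripper_width: -0.001
grasp_force: 1.1
time: 14.35
tool_pos: [0.5626, -0.081, 0.0639]
tool_rot: [0.0, 0.767, 0.642, -0.0]
contact_force: [1.6, -2.4, 1.4]
gripper_width: 0.0
grasp_force: 1.5
t 14.35 pos [ 0.5626 -0.081   0.0639] yaw -10.1 d [ 0.1331 -0.0024  0.0023] r [ 0.0001  0.0001 -0.0011]
0.76 [291.8 313.7  21.1  19.2] along 0.030965196793573558
0.76 [349.1 173.6  22.1  26.1] along -0.015199505474181012
```

```bash
python3 -m inch '[{"dx":0.008,"dy":0,"dz":0,"rx":0,"ry":0,"rz":0},{"dx":0.016,"dy":-0.001,"dz":0,"rx":0,"ry":0,"rz":0},{"dx":0.024,"dy":-0.001,"dz":0,"rx":0,"ry":0,"rz":0},{"dx":0.032,"dy":-0.001,"dz":0,"rx":0,"ry":0,"rz":0},{"dx":0.04,"dy":-0.001,"dz":0,"rx":0,"ry":0,"rz":0}]'
python3 -m inch '[{"dx":0.008,"dy":0,"dz":0,"rx":0,"ry":0,"rz":0},{"dx":0.016,"dy":0,"dz":0,"rx":0,"ry":0,"rz":0},{"dx":0.024,"dy":0,"dz":0,"rx":0,"ry":0,"rz":0},{"dx":0.032,"dy":0,"dz":0,"rx":0,"ry":0,"rz":0},{"dx":0.04,"dy":0,"dz":0,"rx":0,"ry":0,"rz":0}]'
python3 -m inch '[{"dx":0.008,"dy":0,"dz":0,"rx":0,"ry":0,"rz":0},{"dx":0.016,"dy":0,"dz":0,"rx":0,"ry":0,"rz":0},{"dx":0.024,"dy":0,"dz":0,"rx":0,"ry":0,"rz":0},{"dx":0.032,"dy":0,"dz":0,"rx":0,"ry":0,"rz":0},{"dx":0.038,"dy":0,"dz":0,"rx":0,"ry":0,"rz":0}]'
python3 - <<'E'
from h import *
bay=np.array([.5863,.0635,0]);f=np.array([np.cos(np.radians(80)),np.sin(np.radians(80)),0])
rows(bay-.031*f+[0,0,.062],-10)
im=optics.grab_frame("scene")[160:330,160:400,::-1];cv2.imwrite("pics/s3.png",cv2.convertScaleAbs(cv2.resize(im,None,fx=3,fy=3),alpha=1.5))
E
```

```text
time: 15.0
tool_pos: [0.567, -0.0491, 0.0634]
tool_rot: [-0.0, 0.766, 0.642, -0.0]
contact_force: [-0.6, -3.1, -1.5]
gripper_width: 0.003
grasp_force: 1.4
time: 15.5
tool_pos: [0.5726, -0.0176, 0.0636]
tool_rot: [-0.0, 0.766, 0.642, -0.0]
contact_force: [-1.4, -2.1, -1.9]
gripper_width: -0.002
grasp_force: 1.4
time: 16.0
tool_pos: [0.5783, 0.0124, 0.0638]
tool_rot: [-0.0, 0.766, 0.642, -0.0]
contact_force: [-2.1, -3.2, -0.8]
gripper_width: 0.004
grasp_force: 1.4
t 16.0 pos [0.5783 0.0124 0.0638] yaw -10.1 d [ 0.0259 -0.0012  0.0023] r [-0.0001 -0.0001 -0.0008]
```

View pics/s3.png

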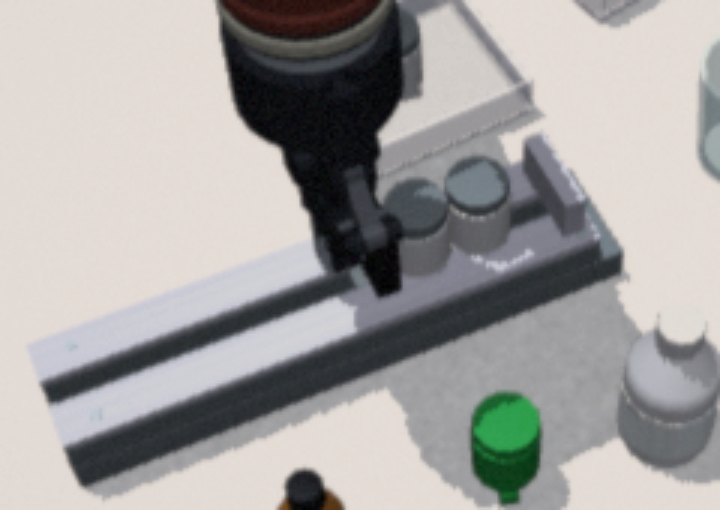

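The two good cartridges are closed up ahead of the follower, about 20 mm short of the stop. I'll go on slowly and watch the force.

```bash
python3 -m inch '[{"dx":0.004,"dy":0,"dz":0,"rx":0,"ry":0,"rz":0},{"dx":0.008,"dy":0,"dz":0,"rx":0,"ry":0,"rz":0},{"dx":0.012,"dy":0,"dz":0,"rx":0,"ry":0,"rz":0},{"dx":0.015,"dy":0,"dz":0,"rx":0,"ry":0,"rz":0},{"dx":0.017,"dy":0,"dz":0,"rx":0,"ry":0,"rz":0}]'
python3 -m inch '[{"dx":0.001,"dy":0,"dz":0,"rx":0,"ry":0,"rz":0},{"dx":0.002,"dy":0,"dz":0,"rx":0,"ry":0,"rz":0},{"dx":0.003,"dy":0,"dz":0,"rx":0,"ry":0,"rz":0}]'
python3 -m inch '[{"dx":0.001,"dy":0,"dz":0,"rx":0,"ry":0,"rz":0},{"dx":0.002,"dy":0,"dz":0,"rx":0,"ry":0,"rz":0}]'
```

```text
time: 16.55
tool_pos: [0.5808, 0.0252, 0.0641]
tool_rot: [0.0, 0.767, 0.642, 0.0]
contact_force: [-1.2, -1.4, 0.2]
gripper_width: -0.0
grasp_force: 1.4
time: 16.85
tool_pos: [0.5812, 0.0274, 0.064]
tool_rot: [0.0, 0.767, 0.642, 0.0]
contact_force: [-1.2, -2.1, 0.6]
gripper_width: 0.001
grasp_force: 1.4
time: 17.05
tool_pos: [0.5815, 0.0291, 0.0641]
tool_rot: [0.0, 0.767, 0.642, 0.0]
contact_force: [-0.6, -3.4, 1.9]
gripper_width: -0.002
grasp_force: 1.4
```

```bash
python3 -m inch '[{"dx":0.001,"dy":0,"dz":0,"rx":0,"ry":0,"rz":0},{"dx":0.002,"dy":0,"dz":0,"rx":0,"ry":0,"rz":0}]'
python3 -m inch '[{"dx":0.001,"dy":0,"dz":0,"rx":0,"ry":0,"rz":0},{"dx":0.001,"dy":0,"dz":0,"rx":0,"ry":0,"rz":0}]'
python3 -m inch '[{"dx":0.001,"dy":0,"dz":0,"rx":0,"ry":0,"rz":0},{"dx":0.001,"dy":0,"dz":0,"rx":0,"ry":0,"rz":0}]'
```

```text
time: 17.25
tool_pos: [0.5817, 0.0306, 0.064]
tool_rot: [0.0, 0.767, 0.642, 0.0]
contact_force: [-0.8, -2.5, 2.6]
gripper_width: -0.001
grasp_force: 1.4
time: 17.45
tool_pos: [0.5819, 0.0316, 0.064]
tool_rot: [0.0, 0.766, 0.642, 0.0]
contact_force: [-1.3, -2.3, 2.1]
gripper_width: -0.002
grasp_force: 1.1
time: 17.65
tool_pos: [0.5821, 0.0323, 0.064]
tool_rot: [0.0, 0.767, 0.642, 0.0]
contact_force: [-1.1, -2.3, 2.8]
gripper_width: -0.002
grasp_force: 1.2
```

```bash
python3 -m inch '[{"dx":0.001,"dy":0,"dz":0,"rx":0,"ry":0,"rz":0},{"dx":0.001,"dy":0,"dz":0,"rx":0,"ry":0,"rz":0}]'
python3 -m inch '[{"dx":0.001,"dy":0,"dz":0,"rx":0,"ry":0,"rz":0},{"dx":0.001,"dy":0,"dz":0,"rx":0,"ry":0,"rz":0}]'
```

```text
time: 17.85
tool_pos: [0.5822, 0.033, 0.0639]
tool_rot: [0.0, 0.767, 0.642, 0.0]
contact_force: [0.2, -2.5, 1.5]
gripper_width: -0.0
grasp_force: 1.4
time: 18.05
tool_pos: [0.5822, 0.0331, 0.064]
tool_rot: [0.001, 0.766, 0.642, -0.0]
contact_force: [-1.7, -5.7, 1.6]
gripper_width: 0.001
grasp_force: 2.8
```

Run:
```python
from h import *
im=optics.grab_frame("scene")[180:260,270:390,::-1];cv2.imwrite("pics/s4.png",cv2.convertScaleAbs(cv2.resize(im,None,fx=6,fy=6,interpolation=cv2.INTER_CUBIC),alpha=2.2))
```

```text
(no output)
```

View pics/s4.png

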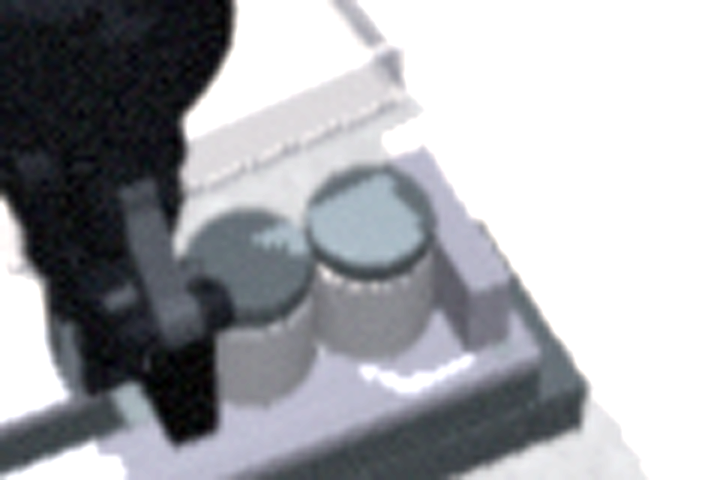

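The force has risen to 5.7 N with the motion stopped where expected, and the leading cartridge touches the stop. One tiny press more, then back off and up.

```bash
python3 -m inch '[{"dx":0.0005,"dy":0,"dz":0,"rx":0,"ry":0,"rz":0},{"dx":0.0005,"dy":0,"dz":0,"rx":0,"ry":0,"rz":0}]'
python3 -m inch '[{"dx":-0.005,"dy":0,"dz":0,"rx":0,"ry":0,"rz":0},{"dx":-0.025,"dy":0,"dz":0,"rx":0,"ry":0,"rz":0},{"dx":-0.04,"dy":0,"dz":0,"rx":0,"ry":0,"rz":0},{"dx":-0.04,"dy":0,"dz":-0.05,"rx":0,"ry":0,"rz":0},{"dx":-0.04,"dy":0,"dz":-0.1,"rx":0,"ry":0,"rz":0}]'
python3 -m inch '[{"dx":-0.06,"dy":0,"dz":-0.05,"rx":0,"ry":0,"rz":0},{"dx":-0.12,"dy":0,"dz":-0.08,"rx":0,"ry":0,"rz":0},{"dx":-0.18,"dy":0,"dz":-0.08,"rx":0,"ry":0,"rz":0},{"dx":-0.18,"dy":0,"dz":-0.08,"rx":0,"ry":0,"rz":0}]'
python3 - <<'E'
from h import *
print(state()["contact_force"])
im=optics.grab_frame("scene")[160:330,160:400,::-1];cv2.imwrite("pics/s5.png",cv2.convertScaleAbs(cv2.resize(im,None,fx=3,fy=3),alpha=1.7))
E
```

```text
time: 18.3
tool_pos: [0.5822, 0.0331, 0.064]
tool_rot: [0.001, 0.766, 0.642, -0.001]
contact_force: [-2.3, -6.7, 3.1]
gripper_width: -0.001
grasp_force: 3.4
time: 18.8
tool_pos: [0.5747, 0.0018, 0.1425]
tool_rot: [-0.002, 0.767, 0.642, -0.001]
contact_force: [0.9, 0.4, 0.0]
gripper_width: -0.001
grasp_force: 0.0
time: 19.2
tool_pos: [0.551, -0.1437, 0.2098]
tool_rot: [0.002, 0.768, 0.64, 0.0]
contact_force: [-0.0, -0.2, -0.3]
gripper_width: -0.004
grasp_force: 0.0
[-0.02718652 -0.16017783 -0.31111373]
```

View pics/s5.png

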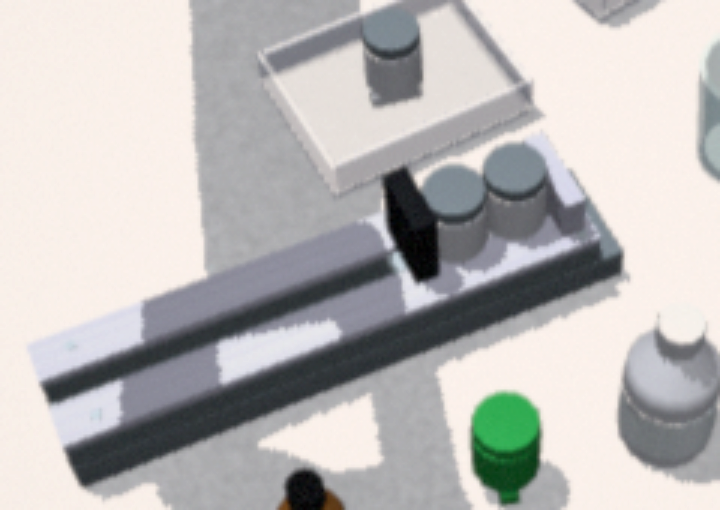

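The jam stands in the small tray at crop (392,55). The good cartridges at (515,190) and (455,210) are closed up against the stop with the follower behind, and the arm is clear.

```bash
python3 -c "
from plant import ticket
print(ticket.job_done())"
```

```text
the job is handed in; nothing more can be done
None
```

The job is handed in: the jammed cartridge was turned free and stands in the small tray, the two good cartridges are closed up against the end stop (last push about 7 N), and the arm is clear of everything.

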